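# Lay out a lens bench between lamp and detector

### The arm

A 7-joint arm with a two-finger parallel gripper is mounted at the origin on the work surface. World frame = base frame: x ahead of the robot, y to its left, z up, the work surface at z = 0. Lengths are in mm, angles in rad, forces in N, time in s.
With the tool pointing down it reaches from about 425 to 825 mm from the base axis. Payload 3.6 kg.
Tool frame: the origin (TCP) lies midway between the tips of the shut fingers; the grasp point (between the pads) lies robot.tcp_to_grasp behind it (robot.tcp_to_grasp is the distance from the TCP to the grasp point, in mm); z points along the fingers, y is the line along which they close (so a half turn about z gives the same grasp; the last joint's range is limited). The gripper opens to 93 mm and grips with 3 to 60 N. Pads are 15 mm wide; open, the fingers measure 128 mm over their backs; the gripper's body (75 mm by 188 mm) begins 65 mm behind the grasp point.
Start: joints at [-1.208, 0.615, -0.013, 1.423, 0.008, 1.103, -0.04], TCP at [246.365, 601.47, 218.64] pointing down, gripper open.
Joint ranges: [-3.12, 3.12], [-0.3, 2.06], [-1.34, 1.32], [0.26, 2.42], [-1.36, 4.5], [0.01, 1.98], [-2.84, 2.84]. Speed limits (rad/s): [2.79, 2.79, 3.14, 3.14, 3.14, 3.14, 3.14].

### API

Orientations are given as [roll, pitch, yaw] about the fixed x, y, z axes, in that order (R = Rz(yaw) Ry(pitch) Rx(roll)).
In Python, from bench import robot, snapshot, camera_model, recognise, pinpoint gives the robot as it stands.
- The arm moves only by the shell command python3 -m inch 'ROWS' [OPENING]. ROWS is a JSON object whose one key "series" holds a list of rows, each an object of numbers: "tx", "ty", "tz": the shift along the tool's x, y, z in units of 30 mm (1.0 is 30 mm); "wx", "wy", "wz": the turn, a rotation vector about the tool's x, y, z in units of 6 degrees (1.0 is 6 degrees). In form: {"series": [{"tx": .., "ty": .., "tz": .., "wx": .., "wy": .., "wz": ..}, ...]}. A call has 1 to 12 rows; each row is the pose to reach, as a shift and turn from the pose commanded when the call began, along the tool's axes at that moment; what a row does not reach only later rows make up. A row lasts 1/12 s, in which the tool goes at most 41.7 mm and 7.16 degrees, less where a joint would pass 70% of its speed; a pose out of reach is approached as far as the arm can. A call with a gripper value outside its range is refused whole. OPENING is the opening, from -1 (shut) to 1 (fully open), set as the call begins (- or left out, the last holds). The fingers move at their own pace and stop on an object; the grip force is fixed at half the most. Time passes only in rows, so rows that repeat a pose let the fingers close. It gives the time, the measured TCP pose, the force, the opening and the grip force at its end, in the units of the state.
- robot.read_state(): the state, without advancing time (a new reading comes with each control period).
- snapshot(name): name is "scene" or "top" or "wrist"; returns the picture (384x512x3 uint8, blue, green, red); there is no depth.
- camera_model(name): a dict with "fx", "fy", "cx", "cy" (pixels), "k1" (the pictures are not rectified: a ray, as slopes to the right and down, at radius r is drawn at 1 + k1 r^2 times it, then the intrinsics apply), "eye" and "orientation" of the camera in the world. Camera axes: x right, y up, looking along -z (the intrinsics and any distortion apply to the point x, -y, -z); pixel columns grow to the right and rows downward; lengths in mm; the calibration is good to about 2 mm. A picture is of the moment at which its call begins: read the wrist's pose just before it. camera_model takes no time and is no camera call; for the wrist camera it gives the pose at the moment of the call.
- robot.sign_off(): hands the job in; it is judged then, once.
Trained networks look in the newest picture that a camera, given by its name, has taken for a name from the list of things; names that differ only in an ending like _2 or _b are one class to them, and where a whole thing is asked for, a point or a joint stands for the part that bears it (a point fixed in the world has none). Each returns a list of dicts, best first, with "p" (0 to 1); they miss things now and then, are a little off and sometimes report something else, mostly with a low value. They report only what shows in the picture. A call takes as long as a camera call. They do not tell look-alikes from the thing itself.
- recognise(camera, name): "position" ([column, row] in pixels, amid what is visible of it).
- pinpoint(camera, name): "position" ([column, row] in pixels: a listed point, or the origin of a listed thing).
The state is a dict: "clock": time; "joint_positions": joint angles; "joint_velocities": joint speeds; "tau": joint torques, N m; "tool_pos": TCP position; "tool_rot": TCP orientation; "force": force on the tool from outside, world axes, zero at the start; "wrist_torque": the same for the moment, N m; "grip_width": opening from 0.0 (shut) to 1.0 (fully open); "gripper_force": force on a finger pad.
Only numpy, scipy, OpenCV 4.12 (cv2) and the standard library are available. Lean on these libraries where they do the work, as an engineer would, in place of code of your own. Each camera call takes 0.05 s, during which the arm holds its last target. There are 200 camera calls.

### The job

Set up the light path on the grey perforated plate: stand the round lens halfway between the lamp house and the white sphere, the square pinhole plate halfway between the lamp house and the lens, and the narrow slit halfway between the lens and the sphere, each upright on the straight line from lamp house to sphere and facing squarely along it. Set the round knobbed cap flat and centred on top of the lamp house. Leave the screwdriver and the hand-held meter where they are.

Things in the scene. Friction and masses are not known exactly. Their poses are not given: they have to be found in the camera images.
- board: Fixed grey aluminium plate with a grid of holes (marks only, nothing goes in), 140 x 500 mm, 12 mm thick, flat on the table, turned by up to 0.2 rad. Origin at the centre of its underside, z up, y along its long side, x across. The lamp house and the white sphere are fixed on it on its long centre line, 210 mm either side of its centre; which end has which changes from start to start.
- lamp: Fixed lamp house, a grey box 64 x 64 mm and 100 mm tall standing on the plate, a dark round opening in both faces that look along the plate and a dark disc on its flat top. Origin at the centre of its underside (12 mm above the table), z up, y along the plate; its top is 100 mm above the origin.
- sphere: Fixed white detector sphere, 72 mm across, on a short steel post with a round foot of 56 mm, standing on the plate. Origin at the centre of the foot's underside (12 mm above the table), z up; the ball's centre is 68 mm above the origin.
- lens: Lens in a black round mount, loose; origin at the centre of its underside, z up, x along its optical axis (square to its face, same either way round), y across. A round steel foot of 60 mm diameter and 12 mm thick, a 12 mm post, and an upright disc of 56 mm diameter, 14 mm thick along x, centred 68 mm above the underside (top at 96 mm). 200 to 325 g.
- pinhole: Pinhole plate, loose; origin at the centre of its underside, z up, x along its optical axis (square to its face, same either way round), y across. A square steel foot 52 x 52 mm and 12 mm thick, a 12 mm post, and an upright square aluminium plate 50 mm wide (y) and 8 mm thick (x), reaching from 44 to 94 mm above the underside, with a small black dot in the middle. 200 to 325 g.
- slit: Slit, loose; origin at the centre of its underside, z up, x along its optical axis (square to its face, same either way round), y across. An oblong steel foot 40 mm (x) by 80 mm (y) and 12 mm thick, a 12 mm post, and an upright narrow aluminium plate 30 mm wide (y) and 12 mm thick (x), reaching from 36 to 96 mm above the underside, with a dark upright line in the middle. 200 to 325 g.
- cap: Loose grey round cap of the lamp house: a disc of 56 mm diameter and 8 mm thick with a black upright knob, 18 mm in diameter, from 8 to 36 mm above the underside. Origin at the centre of its underside, z up. 120 g.
- screwdriver: Bystander: a loose screwdriver with an orange handle, lying on the table to the robot's right. Leave it.
- meter: Bystander: a loose blue hand-held meter 170 x 70 x 28 mm lying on the table to the robot's left. Leave it.
Mind the look-alikes: they are no part of the job. Leave any green or orange look-alike of the pinhole alone.

How it is judged (in metres and radians):
At the end, for the whole second after the job is handed in: Lens within 12 mm of the midpoint; pinhole 90-120 mm from lamp house, slit 90-120 mm from sphere, both 85-125 mm from the lens, within 12 mm of the centre line; all on the plate, upright to 0.08 rad, facing along it to 0.2 rad. Cap flat on the lamp house, within 11 mm of its centre. All at rest (horizontal distance between lens and board below 0.012 m and horizontal distance between pinhole and lamp between 0.09 and 0.12 m and horizontal distance between pinhole and lens between 0.085 and 0.125 m and x of pinhole in the frame of board between -0.012 and 0.012 m and horizontal distance between slit and sphere between 0.09 and 0.12 m and horizontal distance between slit and lens between 0.085 and 0.125 m and x of slit in the frame of board between -0.012 and 0.012 m and z of lens in the frame of board between 0.008 and 0.017 m and angle between each of lens, pinhole, slit, cap's own z axis and vertical below 0.08 rad and angle between the x axis of each of lens, pinhole, slit and the y axis of board, either way round below 0.2 rad and z of pinhole in the frame of board between 0.008 and 0.017 m and z of slit in the frame of board between 0.008 and 0.017 m and horizontal distance between cap and lamp below 0.011 m and z of cap in the frame of lamp between 0.096 and 0.105 m and linear speed of each of lens, pinhole, slit, cap below 0.02 m/s); the robot touches nothing.
It fails at once if the screwdriver is moved by more than 30 mm (distance of screwdriver from where it was at the start of the episode above 0.03 m).
It fails at once if the hand-held meter is moved by more than 30 mm (distance of meter from where it was at the start of the episode above 0.03 m).
It also fails if it takes over 115 s, if anything falls off the work surface, if the arm or the gripper's body presses on something with over 40 N, if the wrist force passes 120 N, or if a joint passes its speed limit or range.

## Working session

There is one attempt and no reset: what is moved stays moved. The work goes in short steps, Python scripts to look and compute and a shell command to move; the robot and the scene stay as the last step left them, time stands still between calls to the robot, and variables do not carry over. Pictures are saved under pics/ and viewed, at most 14 in all, crops included, and the job is handed in when it is done.

```bash
ls; mkdir -p pics; cat > h.py <<'E'
import numpy as np, cv2
from scipy.spatial.transform import Rotation as R
from bench import robot, snapshot, camera_model, recognise, pinpoint
def rot(o):
    o=np.array(o,float)
    return o if o.shape==(3,3) else R.from_euler('xyz',o).as_matrix()
def ray(m,px):
    d=np.array([(px[0]-m['cx'])/m['fx'],(px[1]-m['cy'])/m['fy']]); u=d.copy()
    for _ in range(20): u=d/(1+m['k1']*(u@u))
    return np.array(m['eye'],float), rot(m['orientation'])@np.array([u[0],-u[1],-1])
def onz(m,px,z):
    e,d=ray(m,px); return e+d*(z-e[2])/d[2]
def proj(m,P):
    c=rot(m['orientation']).T@(np.array(P,float)-np.array(m['eye'],float)); u=np.array([c[0],-c[1]])/-c[2]
    u=u*(1+m['k1']*(u@u)); return u*[m['fx'],m['fy']]+[m['cx'],m['cy']]
E
python3 - <<'E'
from h import *
for c in ['scene','top']:
    im=snapshot(c); cv2.imwrite(f'pics/{c}0.png',cv2.resize(im,(800,600)));cv2.imwrite(f'pics/{c}0r.png',im); m=camera_model(c); print(c,m)
    for n,z in [('board',0),('lamp',12),('sphere',12),('lens',0),('pinhole',0),('slit',0),('cap',0),('screwdriver',0),('meter',0)]:
        for r in pinpoint(c,n)[:4]: print(n,round(r['p'],2),np.round(r['position'],1),onz(m,r['position'],z).round())
s=robot.read_state();print(s, robot.tcp_to_grasp); print(camera_model('wrist'))
E
```

```text
pics
scene {'fx': 393.050032297029, 'fy': 393.050032297029, 'cx': 256.0394458967144, 'cy': 191.34805170385619, 'k1': -0.13258311405164344, 'eye': array([1361.71371941,  665.82132113,  869.19364333]), 'orientation': array([ 0.92969249, -0.02393421,  2.23899708])}
board 0.59 [228.2 218.1] [614. -18.   0.]
board 0.52 [200.9 162.1] [ 423. -337.    0.]
lamp 0.97 [280.5 245.2] [617. 201.  12.]
sphere 0.84 [181.2 191.5] [ 623. -238.   12.]
sphere 0.28 [371.1 275.4] [552. 478.  12.]
lens 0.68 [281.8 243.4] [597. 193.   0.]
lens 0.58 [287.6 206. ] [430.  99.   0.]
pinhole 0.7 [165.5 179.2] [ 598. -355.    0.]
pinhole 0.65 [255.5 176.1] [ 358. -103.    0.]
pinhole 0.53 [226.9 173.1] [ 414. -202.    0.]
pinhole 0.52 [238.7 186.7] [ 453. -108.    0.]
slit 0.8 [337.7 230. ] [428. 300.   0.]
cap 0.46 [201.7 161.7] [ 418. -336.    0.]
screwdriver 0.43 [159.1 159.9] [ 522. -482.    0.]
screwdriver 0.29 [203.  165.4] [ 435. -313.    0.]
meter 0.87 [372.4 276.4] [542. 480.  -0.]
meter 0.7 [285.6 207.4] [441.  98.   0.]
top {'fx': 371.39519463279413, 'fy': 371.39519463279413, 'cx': 253.20867532000182, 
[... 1082 characters left out ...]
7517037e-04, -4.58838415e+01,  2.09313235e-01, -1.66038197e+01,
       -6.09917217e-02,  1.30261647e-02,  3.53296468e-05]), 'tool_pos': array([246.35467753, 601.45973927, 218.62498995]), 'tool_rot': array([-3.14150750e+00, -5.30167856e-05,  2.75284129e+00]), 'force': array([0.65760377, 0.90635709, 0.60863617]), 'wrist_torque': array([0.03022231, 0.01369453, 0.00480961]), 'gripper_force': 0.0, 'grip_width': 0.9964455028662139} 18.8
{'fx': 265.19561796733257, 'fy': 265.19561796733257, 'cx': 253.64119737257187, 'cy': 185.50892234647804, 'k1': -0.03127776345325772, 'eye': array([180.83551056, 628.63966128, 384.92702992]), 'orientation': array([-2.61281656e-01,  7.45906945e-04,  1.18176161e+00])}
```

View pics/scene0.png

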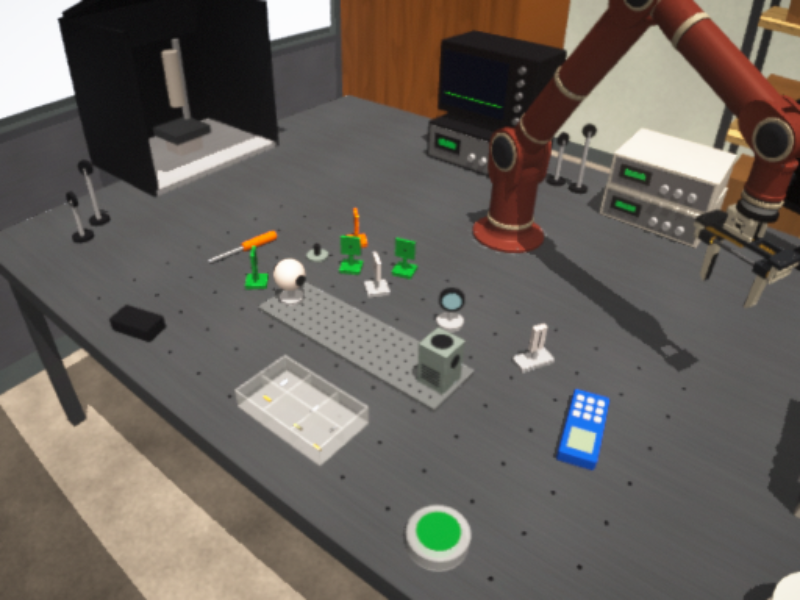

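View pics/top0.png

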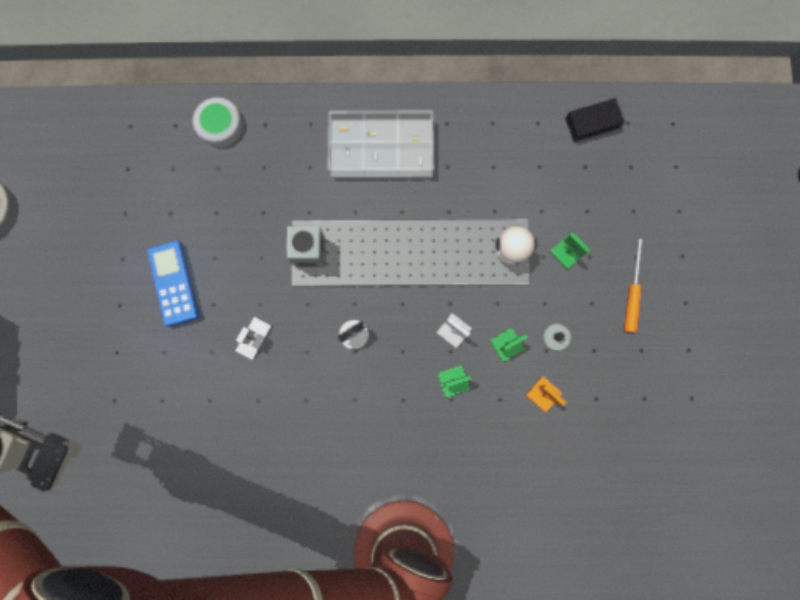

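The top view shows the lamp at (303,243) and the sphere at (516,243). The loose parts are the slit (254,338), lens (354,333), real white pinhole (455,330) and cap (557,337). The green and orange pieces are look-alikes. Next I'll measure all of these more precisely.

```bash
cat > c.py <<'E'
from h import *
im=cv2.imread('pics/top0r.png')
t=[]
for (x,y) in [(162,216),(226,213),(290,211),(356,215)]:
    t.append(cv2.resize(im[y-20:y+20,x-20:x+20],(390,290) if 0 else (290,290),interpolation=cv2.INTER_CUBIC))
cv2.imwrite('pics/crop1.png',np.vstack([np.hstack(t[:2]),np.hstack(t[2:])]))
m=camera_model('top')
# board by colour: compare table
hsv=cv2.cvtColor(im,cv2.COLOR_BGR2HSV); g=cv2.cvtColor(im,cv2.COLOR_BGR2GRAY)
roi=np.zeros_like(g); roi[132:190,178:350]=1
mask=((g>95)&(roi>0)).astype(np.uint8); mask=cv2.morphologyEx(mask,cv2.MORPH_CLOSE,np.ones((7,7)))
n,l,st,_=cv2.connectedComponentsWithStats(mask); k=1+np.argmax(st[1:,4]); c=cv2.findContours((l==k).astype(np.uint8),0,2)[0][0]
r=cv2.minAreaRect(c); print(r); 
print([onz(m,p,12)[:2].round(1) for p in cv2.boxPoints(r)])
E
python3 c.py
```

```text
((263.5, 160.5), (57.0, 171.0), 90.0)
[array([708.8, 262.6]), array([ 706.7, -307.8]), array([ 514.6, -300.6]), array([516.7, 258.1])]
```

View pics/crop1.png

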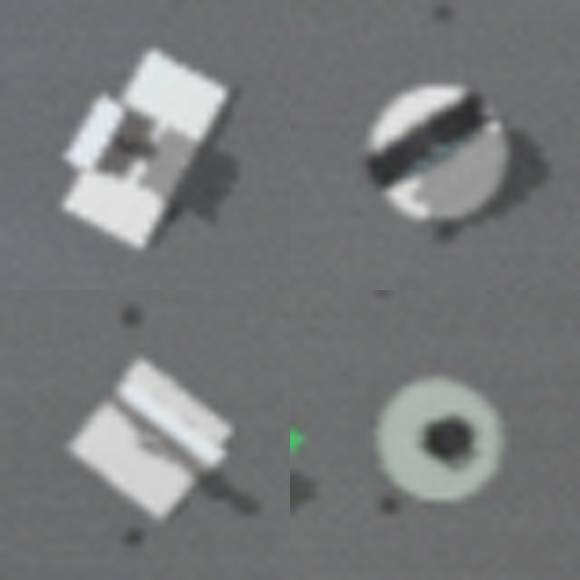

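The crop shows the slit foot centre at (147,149), with its long axis along (-88,159). The lens foot is centred at (148,152) in its tile, with the disc line along (115,-64). The pinhole is at (150,149) with its plate along (95,75), and the cap is at (150,148).

```bash
cat > c.py <<'E'
from h import *
im=cv2.imread('pics/top0r.png'); m=camera_model('top')
def w(tile,u,z): 
    x,y=tile; return onz(m,[x-20+(u[0]+.5)/7.25-.5, y-20+(u[1]+.5)/7.25-.5],z)
T=dict(slit=((162,216),(147,149),(-88,159),12),lens=((226,213),(148,152),(115,-64),12),pinhole=((290,211),(150,149),(95,75),12),cap=((356,215),(150,148),(1,0),6))
for n,(t,c,d,z) in T.items():
    c=np.array(c,float);d=np.array(d)/np.hypot(*d)*60
    a=w(t,c-d,z)[:2];b=w(t,c+d,z)[:2]; v=b-a
    print(n,w(t,c,z)[:2].round(1),'plate dir angle',np.arctan2(v[1],v[0]).round(3))
g=cv2.GaussianBlur(cv2.cvtColor(im,cv2.COLOR_BGR2GRAY),(0,0),1).astype(float)
def edge(line,lo,hi,sign):
    d=np.diff(line)[lo:hi]*sign; k=d.argmax(); return lo+k+.5
# long edges (rows) at columns
L=[(x,edge(g[:,x],134,148,1)) for x in range(215,310,5)]
B=[(x,edge(g[:,x],176,190,-1)) for x in range(195,335,5)]
l=[(edge(g[y],178,194,1),y) for y in range(172,180)]
r=[(edge(g[y],330,346,-1),y) for y in range(172,180)]
def fit(P):
    P=np.array([onz(m,p,12)[:2] for p in P]); o=np.median(P,0); v=cv2.fitLine(P.astype(np.float32),cv2.DIST_HUBER,0,.01,.01).ravel(); return v.round(3),P.std(0).round(1),o.round(1)
for q in (L,B,l,r): print(*fit(q))
from scipy import optimize
for n,z in [('lamp',112)]:
    # dark top disc
    mk=(g[140:168,184:206]<60); ys,xs=np.nonzero(mk); print('lamp top',onz(m,[xs.mean()+184,ys.mean()+140],112).round(1),mk.sum())
sub=im[140:172,315:346]; hs=cv2.cvtColor(sub,cv2.COLOR_BGR2GRAY); ys,xs=np.nonzero(hs>185); print('ball',onz(m,[xs.mean()+315,ys.mean()+140],80).round(1),len(xs))
E
python3 c.py
```

```text
slit [428.1 308.6] plate dir angle 2.655
lens [435.8 100.8] plate dir angle -1.064
pinhole [ 442.9 -107.3] plate dir angle -2.249
cap [ 429.9 -322.8] plate dir angle -1.575
[ 4.00000e-03  1.00000e+00  6.78318e+02 -2.89960e+01] [ 0.3 90.9] [678.4 -10.7]
[ 4.00000e-03  1.00000e+00  5.40186e+02 -8.35590e+01] [  0.9 132.2] [540.2 -18.1]
[1.00000e+00 2.00000e-02 5.61353e+02 2.31156e+02] [7.6 0.2] [561.3 231.2]
[ 9.94000e-01  1.11000e-01  5.59414e+02 -2.66831e+02] [7.6 1.2] [ 559.5 -267.4]
lamp top [nan nan nan] 0
ball [ 613.6 -227.7   80. ] 318c.py:24: RuntimeWarning: Mean of empty slice.
  mk=(g[140:168,184:206]<60); ys,xs=np.nonzero(mk); print('lamp top',onz(m,[xs.mean()+184,ys.mean()+140],112).round(1),mk.sum())
  ret = ret.dtype.type(ret / rcount)
```

```bash
cat > g.py <<'E'
from h import *
import sys
def rel(p,a,t):
    A=rot(a); T=rot([np.pi,0,t[3]]); d=A.T@(np.array(t[:3])-p)/30; w=R.from_matrix(A.T@T).as_rotvec(True)/6
    n=max(np.linalg.norm(d)*30/41.7,np.linalg.norm(w)*6/7.16); return d.round(2),w.round(2),round(n,1)
s=robot.read_state(); p,a=s['tool_pos'],s['tool_rot']; print('t',round(s['clock'],1),p.round(1),np.round(a,3))
for q in sys.argv[1:]:
    t=[float(v) for v in q.split(',')]; print(q,*rel(p,a,t)); 
E
python3 g.py 428,308.6,180,2.655
```

```text
t 1.0 [246.4 601.5 218.6] [-3.142 -0.     2.753]
428,308.6,180,2.655 [-9.3  -6.74  1.29] [-0.   -0.    0.93] 8.3
```

```bash
python3 -m inch '{"series":[{"tx":-1.2,"ty":-0.84,"tz":0.16},{"tx":-2.3,"ty":-1.7,"tz":0.3},{"tx":-3.5,"ty":-2.5,"tz":0.5,"wz":0.4},{"tx":-4.6,"ty":-3.4,"tz":0.6,"wz":0.5},{"tx":-5.8,"ty":-4.2,"tz":0.8,"wz":0.6},{"tx":-7,"ty":-5,"tz":1,"wz":0.7},{"tx":-8.1,"ty":-5.9,"tz":1.1,"wz":0.8},{"tx":-9.3,"ty":-6.74,"tz":1.29,"wz":0.93},{"tx":-9.3,"ty":-6.74,"tz":1.29,"wz":0.93},{"tx":-9.3,"ty":-6.74,"tz":1.29,"wz":0.93},{"tx":-9.3,"ty":-6.74,"tz":1.29,"wz":0.93},{"tx":-9.3,"ty":-6.74,"tz":1.29,"wz":0.93}]}'
python3 - <<'E'
from h import *
m=camera_model('wrist'); im=snapshot('wrist'); cv2.imwrite('pics/w1.png',im)
for r in pinpoint('wrist','slit')[:2]: print(r, onz(m,r['position'],0))
print(proj(m,[428,308.6,0]))
E
python3 g.py 428,308.6,57,2.655
```

```text
{'position': [140.3, 322.8], 'p': 0.74} [433.04853107 307.57928761   0.        ]
[139.4076614  320.45402489]
t 1.1 [246.3 601.5 218.6] [-3.141 -0.     2.753]
428,308.6,57,2.655 [-9.3  -6.74  5.39] [-0.   -0.    0.93] 9.1invalid input
```

View pics/w1.png

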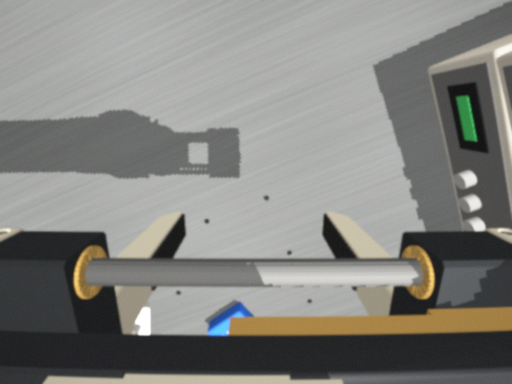

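The move was refused, so all six keys seem to be required. The wrist picture shows the finger gap from (180,220) to (330,220) and only a corner of the slit at (140,322). I'll resend with full rows.

```bash
python3 -m inch '{"series":[{"tx":-2.3,"ty":-1.7,"tz":0.3,"wx":0,"wy":0,"wz":0.2},{"tx":-4.6,"ty":-3.4,"tz":0.6,"wx":0,"wy":0,"wz":0.5},{"tx":-7,"ty":-5,"tz":1,"wx":0,"wy":0,"wz":0.7},{"tx":-9.3,"ty":-6.74,"tz":1.29,"wx":0,"wy":0,"wz":0.93},{"tx":-9.3,"ty":-6.74,"tz":1.29,"wx":0,"wy":0,"wz":0.93},{"tx":-9.3,"ty":-6.74,"tz":1.29,"wx":0,"wy":0,"wz":0.93},{"tx":-9.3,"ty":-6.74,"tz":1.29,"wx":0,"wy":0,"wz":0.93},{"tx":-9.3,"ty":-6.74,"tz":1.29,"wx":0,"wy":0,"wz":0.93},{"tx":-9.3,"ty":-6.74,"tz":1.29,"wx":0,"wy":0,"wz":0.93},{"tx":-9.3,"ty":-6.74,"tz":1.29,"wx":0,"wy":0,"wz":0.93},{"tx":-9.3,"ty":-6.74,"tz":1.29,"wx":0,"wy":0,"wz":0.93},{"tx":-9.3,"ty":-6.74,"tz":1.29,"wx":0,"wy":0,"wz":0.93}]}'
python3 - <<'E'
from h import *
m=camera_model('wrist'); im=snapshot('wrist'); cv2.imwrite('pics/w2.png',im)
for r in pinpoint('wrist','slit')[:2]: print(r, onz(m,r['position'],0))
for z in (0,12,96): print(proj(m,[428,308.6,z]))
E
python3 g.py 428,308.6,57,2.655
```

```text
clock: 2.1
tool_pos: [427.0, 310.6, 180.2]
tool_rot: [3.14, -0.001, 2.658]
force: [-0.8, 0.3, -0.5]
grip_width: 0.999
gripper_force: 0.0
{'position': [254.4, 172.4], 'p': 0.76} [430.59223962 310.19911258   0.        ]
[252.43470772 171.26167692]
[252.40034027 173.17246093]
[252.07436477 191.30942238]
t 2.2 [426.7 310.9 180.1] [ 3.140e+00 -1.000e-03  2.659e+00]
428,308.6,57,2.655 [-0.08 -0.05  4.1 ] [ 0.01 -0.01  0.04] 3.0
```

View pics/w2.png

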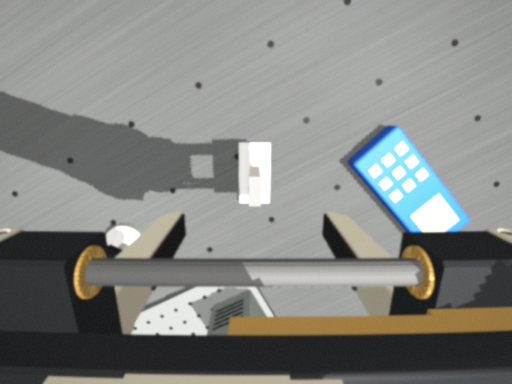

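The wrist view shows the slit foot centred at about (254,172) and square to the tool, within about 2 mm of the estimate. I'll descend and grip.

```bash
python3 -m inch '{"series":[{"tx":-0.1,"ty":0,"tz":1,"wx":0,"wy":0,"wz":0},{"tx":-0.1,"ty":0,"tz":2,"wx":0,"wy":0,"wz":0},{"tx":-0.1,"ty":0,"tz":3,"wx":0,"wy":0,"wz":0},{"tx":-0.1,"ty":0,"tz":4.1,"wx":0,"wy":0,"wz":0},{"tx":-0.1,"ty":0,"tz":4.1,"wx":0,"wy":0,"wz":0},{"tx":-0.1,"ty":0,"tz":4.1,"wx":0,"wy":0,"wz":0},{"tx":-0.1,"ty":0,"tz":4.1,"wx":0,"wy":0,"wz":0}]}'
python3 -m inch '{"series":[{"tx":0,"ty":0,"tz":0,"wx":0,"wy":0,"wz":0},{"tx":0,"ty":0,"tz":0,"wx":0,"wy":0,"wz":0},{"tx":0,"ty":0,"tz":0,"wx":0,"wy":0,"wz":0},{"tx":0,"ty":0,"tz":0,"wx":0,"wy":0,"wz":0},{"tx":0,"ty":0,"tz":0,"wx":0,"wy":0,"wz":0},{"tx":0,"ty":0,"tz":0,"wx":0,"wy":0,"wz":0},{"tx":0,"ty":0,"tz":0,"wx":0,"wy":0,"wz":0},{"tx":0,"ty":0,"tz":0,"wx":0,"wy":0,"wz":0},{"tx":0,"ty":0,"tz":0,"wx":0,"wy":0,"wz":0},{"tx":0,"ty":0,"tz":0,"wx":0,"wy":0,"wz":0}]}' -1
```

```text
clock: 2.78
tool_pos: [431.0, 308.8, 58.3]
tool_rot: [3.139, 0.001, 2.657]
force: [-0.2, 0.2, 0.0]
grip_width: 1.0
gripper_force: 0.0
clock: 3.62
tool_pos: [430.5, 307.2, 56.9]
tool_rot: [-3.141, -0.0, 2.655]
force: [0.9, -0.6, -0.0]
grip_width: 0.329
gripper_force: 0.0
```

```bash
python3 -m inch '{"series":[{"tx":0,"ty":0,"tz":0,"wx":0,"wy":0,"wz":0},{"tx":0,"ty":0,"tz":0,"wx":0,"wy":0,"wz":0},{"tx":0,"ty":0,"tz":0,"wx":0,"wy":0,"wz":0},{"tx":0,"ty":0,"tz":0,"wx":0,"wy":0,"wz":0},{"tx":0,"ty":0,"tz":0,"wx":0,"wy":0,"wz":0},{"tx":0,"ty":0,"tz":0,"wx":0,"wy":0,"wz":0},{"tx":0,"ty":0,"tz":0,"wx":0,"wy":0,"wz":0}]}' -1
python3 g.py 430.5,307.2,187,2.655 
```

```text
clock: 4.2
tool_pos: [430.4, 307.2, 56.8]
tool_rot: [-3.141, -0.0, 2.656]
force: [0.6, 0.8, -3.2]
grip_width: 0.128
gripper_force: 30.0
t 4.2 [430.4 307.2  56.8] [-3.141 -0.     2.656]
430.5,307.2,187,2.655 [-0.   -0.   -4.34] [-0.   -0.    0.01] 3.1
```

```bash
python3 -m inch '{"series":[{"tx":0,"ty":0,"tz":-0.5,"wx":0,"wy":0,"wz":0},{"tx":0,"ty":0,"tz":-1.5,"wx":0,"wy":0,"wz":0},{"tx":0,"ty":0,"tz":-2.5,"wx":0,"wy":0,"wz":0},{"tx":0,"ty":0,"tz":-3.5,"wx":0,"wy":0,"wz":0},{"tx":0,"ty":0,"tz":-4.3,"wx":0,"wy":0,"wz":0},{"tx":0,"ty":0,"tz":-4.3,"wx":0,"wy":0,"wz":0},{"tx":0,"ty":0,"tz":-4.3,"wx":0,"wy":0,"wz":0},{"tx":0,"ty":0,"tz":-4.3,"wx":0,"wy":0,"wz":0}]}'
python3 g.py 611,-123,186,3.1456
```

```text
clock: 4.87
tool_pos: [429.3, 306.1, 184.3]
tool_rot: [-3.138, -0.002, 2.655]
force: [-0.6, 0.6, -3.6]
grip_width: 0.129
gripper_force: 30.0
t 4.9 [429.3 306.1 184.3] [-3.138e+00 -2.000e-03  2.655e+00]
611,-123,186,3.1456 [-12.04  -9.81  -0.04] [-0.03 -0.02 -4.68] 11.2
```

```bash
python3 -m inch '{"series":[{"tx":-0.6,"ty":-0.5,"tz":0,"wx":0,"wy":0,"wz":-0.2},{"tx":-1.6,"ty":-1.3,"tz":0,"wx":0,"wy":0,"wz":-0.6},{"tx":-2.7,"ty":-2.2,"tz":0,"wx":0,"wy":0,"wz":-1.0},{"tx":-3.8,"ty":-3.1,"tz":0,"wx":0,"wy":0,"wz":-1.5},{"tx":-4.9,"ty":-4,"tz":0,"wx":0,"wy":0,"wz":-1.9},{"tx":-6,"ty":-4.9,"tz":0,"wx":0,"wy":0,"wz":-2.4},{"tx":-7.1,"ty":-5.8,"tz":0,"wx":0,"wy":0,"wz":-2.8},{"tx":-8.2,"ty":-6.7,"tz":0,"wx":0,"wy":0,"wz":-3.2},{"tx":-9.3,"ty":-7.6,"tz":0,"wx":0,"wy":0,"wz":-3.6},{"tx":-10.4,"ty":-8.5,"tz":0,"wx":0,"wy":0,"wz":-4.1},{"tx":-11.4,"ty":-9.3,"tz":0,"wx":0,"wy":0,"wz":-4.5},{"tx":-12.04,"ty":-9.81,"tz":-0.04,"wx":0,"wy":0,"wz":-4.68}]}'
python3 -m inch '{"series":[{"tx":0,"ty":0,"tz":0,"wx":0,"wy":0,"wz":0},{"tx":0,"ty":0,"tz":0,"wx":0,"wy":0,"wz":0},{"tx":0,"ty":0,"tz":0,"wx":0,"wy":0,"wz":0},{"tx":0,"ty":0,"tz":0,"wx":0,"wy":0,"wz":0},{"tx":0,"ty":0,"tz":0,"wx":0,"wy":0,"wz":0},{"tx":0,"ty":0,"tz":0,"wx":0,"wy":0,"wz":0}]}'
python3 g.py 611,-123,70,3.1456
```

```text
clock: 5.87
tool_pos: [611.3, -127.4, 183.7]
tool_rot: [-3.139, -0.006, -3.141]
force: [1.4, -0.3, -3.0]
grip_width: 0.127
gripper_force: 30.0
clock: 6.37
tool_pos: [612.1, -120.0, 186.9]
tool_rot: [3.141, -0.001, -3.135]
force: [0.0, 0.7, -3.3]
grip_width: 0.127
gripper_force: 30.0
t 6.4 [ 612.1 -120.   186.9] [ 3.141e+00 -1.000e-03 -3.135e+00]
611,-123,70,3.1456 [ 0.04 -0.1   3.9 ] [ 0.01 -0.01  0.02] 2.8
```

```bash
python3 -m inch '{"series":[{"tx":0.04,"ty":-0.1,"tz":0.5,"wx":0,"wy":0,"wz":0},{"tx":0.04,"ty":-0.1,"tz":1.3,"wx":0,"wy":0,"wz":0},{"tx":0.04,"ty":-0.1,"tz":2.1,"wx":0,"wy":0,"wz":0},{"tx":0.04,"ty":-0.1,"tz":2.9,"wx":0,"wy":0,"wz":0},{"tx":0.04,"ty":-0.1,"tz":3.4,"wx":0,"wy":0,"wz":0},{"tx":0.04,"ty":-0.1,"tz":3.7,"wx":0,"wy":0,"wz":0},{"tx":0.04,"ty":-0.1,"tz":3.8,"wx":0,"wy":0,"wz":0},{"tx":0.04,"ty":-0.1,"tz":3.85,"wx":0,"wy":0,"wz":0},{"tx":0.04,"ty":-0.1,"tz":3.9,"wx":0,"wy":0,"wz":0},{"tx":0.04,"ty":-0.1,"tz":3.9,"wx":0,"wy":0,"wz":0},{"tx":0.04,"ty":-0.1,"tz":3.9,"wx":0,"wy":0,"wz":0}]}'
python3 g.py 611,-123,68.5,3.1456
```

```text
clock: 7.28
tool_pos: [612.0, -124.9, 71.2]
tool_rot: [-3.141, 0.002, -3.138]
force: [-0.3, -0.1, -2.9]
grip_width: 0.126
gripper_force: 30.0
t 7.3 [ 612.  -124.9   71.2] [-3.141e+00  2.000e-03 -3.138e+00]
611,-123,68.5,3.1456 [0.03 0.06 0.09] [-0.    0.02 -0.  ] 0.1
```

```bash
python3 -m inch '{"series":[{"tx":0.03,"ty":0.04,"tz":0.05,"wx":0,"wy":0,"wz":0},{"tx":0.03,"ty":0.04,"tz":0.1,"wx":0,"wy":0,"wz":0},{"tx":0.03,"ty":0.04,"tz":0.1,"wx":0,"wy":0,"wz":0},{"tx":0.03,"ty":0.04,"tz":0.1,"wx":0,"wy":0,"wz":0}]}'

```

```text
clock: 7.62
tool_pos: [611.0, -123.5, 68.8]
tool_rot: [-3.141, 0.002, -3.138]
force: [-1.2, 0.2, 6.2]
grip_width: 0.129
gripper_force: 30.0
```

Contact: the force has turned upward. I'll release and rise.

```bash
python3 -m inch '{"series":[{"tx":0,"ty":0,"tz":0,"wx":0,"wy":0,"wz":0},{"tx":0,"ty":0,"tz":0,"wx":0,"wy":0,"wz":0},{"tx":0,"ty":0,"tz":0,"wx":0,"wy":0,"wz":0},{"tx":0,"ty":0,"tz":0,"wx":0,"wy":0,"wz":0},{"tx":0,"ty":0,"tz":-1,"wx":0,"wy":0,"wz":0},{"tx":0,"ty":0,"tz":-2,"wx":0,"wy":0,"wz":0},{"tx":0,"ty":0,"tz":-3,"wx":0,"wy":0,"wz":0},{"tx":0,"ty":0,"tz":-4,"wx":0,"wy":0,"wz":0},{"tx":0,"ty":0,"tz":-4,"wx":0,"wy":0,"wz":0},{"tx":0,"ty":0,"tz":-4,"wx":0,"wy":0,"wz":0}]}' -0.3
python3 g.py 443,-107.3,185,0.892  443,-107.3,185,4.034 435.8,100.8,185,2.077
```

```text
clock: 8.45
tool_pos: [611.5, -123.8, 189.1]
tool_rot: [-3.141, 0.004, -3.138]
force: [0.0, 0.4, -0.6]
grip_width: 0.348
gripper_force: 0.0
t 8.4 [ 611.5 -123.8  189.1] [-3.141  0.004 -3.138]
443,-107.3,185,0.892 [5.62 0.57 0.11] [ 0.04  0.03 21.52] 18.0
443,-107.3,185,4.034 [5.62 0.57 0.11] [-0.03  0.04 -8.49] 7.1
435.8,100.8,185,2.077 [5.83 7.51 0.1 ] [ 0.02  0.04 10.2 ] 8.5
```

```bash
python3 -m inch '{"series":[{"tx":1.2,"ty":1.5,"tz":0,"wx":0,"wy":0,"wz":1.1},{"tx":2,"ty":2.5,"tz":0,"wx":0,"wy":0,"wz":2.2},{"tx":2.7,"ty":3.4,"tz":0,"wx":0,"wy":0,"wz":3.3},{"tx":3.4,"ty":4.3,"tz":0,"wx":0,"wy":0,"wz":4.4},{"tx":4,"ty":5.2,"tz":0,"wx":0,"wy":0,"wz":5.5},{"tx":4.6,"ty":6,"tz":0,"wx":0,"wy":0,"wz":6.6},{"tx":5.2,"ty":6.8,"tz":0.1,"wx":0,"wy":0,"wz":7.7},{"tx":5.83,"ty":7.51,"tz":0.1,"wx":0,"wy":0,"wz":8.8},{"tx":5.83,"ty":7.51,"tz":0.1,"wx":0.02,"wy":0.04,"wz":9.7},{"tx":5.83,"ty":7.51,"tz":0.1,"wx":0.02,"wy":0.04,"wz":10.2},{"tx":5.83,"ty":7.51,"tz":0.1,"wx":0.02,"wy":0.04,"wz":10.2},{"tx":5.83,"ty":7.51,"tz":0.1,"wx":0.02,"wy":0.04,"wz":10.2}]}' 1
python3 -m inch '{"series":[{"tx":0,"ty":0,"tz":0,"wx":0,"wy":0,"wz":0},{"tx":0,"ty":0,"tz":0,"wx":0,"wy":0,"wz":0},{"tx":0,"ty":0,"tz":0,"wx":0,"wy":0,"wz":0}]}'
python3 - <<'E'
from h import *
m=camera_model('wrist'); im=snapshot('wrist'); cv2.imwrite('pics/w3.png',im)
for r in pinpoint('wrist','lens')[:2]: print(r, onz(m,r['position'],0))
for z in (0,12): print(proj(m,[435.8,100.8,z]))
E
python3 g.py 435.8,100.8,57,2.077
```

```text
clock: 9.45
tool_pos: [433.8, 100.8, 183.2]
tool_rot: [-3.135, -0.003, 2.079]
force: [1.1, 0.4, -0.0]
grip_width: 1.001
gripper_force: 0.0
clock: 9.7
tool_pos: [434.6, 100.6, 183.9]
tool_rot: [-3.137, -0.002, 2.077]
force: [-0.1, -0.2, -0.7]
grip_width: 0.998
gripper_force: 0.0
{'position': [253.7, 169.3], 'p': 0.62} [434.0167636  100.86379095   0.        ]
[254.83584755 169.9722467 ]
[254.83529244 171.81110862]
t 9.8 [434.6 100.7 184.1] [-3.138e+00 -2.000e-03  2.077e+00]
435.8,100.8,57,2.077 [-0.03  0.05  4.24] [-0.04 -0.02 -0.  ] 3.0
```

View pics/w3.png

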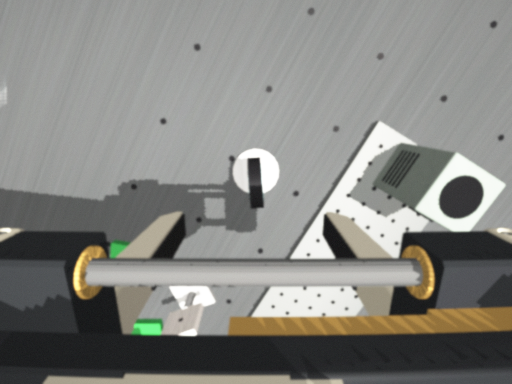

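The lens is centred under the tool at (255,171). Its disc is about 0.06 rad off, which the grip will straighten.

```bash
python3 -m inch '{"series":[{"tx":0,"ty":0,"tz":1,"wx":0,"wy":0,"wz":0},{"tx":0,"ty":0.05,"tz":2,"wx":0,"wy":0,"wz":0},{"tx":0,"ty":0.05,"tz":3,"wx":0,"wy":0,"wz":0},{"tx":0,"ty":0.05,"tz":4.24,"wx":0,"wy":0,"wz":0},{"tx":0,"ty":0.05,"tz":4.24,"wx":0,"wy":0,"wz":0},{"tx":0,"ty":0.05,"tz":4.24,"wx":0,"wy":0,"wz":0},{"tx":0,"ty":0.05,"tz":4.24,"wx":0,"wy":0,"wz":0}]}'
python3 -m inch '{"series":[{"tx":0,"ty":0,"tz":0,"wx":0,"wy":0,"wz":0},{"tx":0,"ty":0,"tz":0,"wx":0,"wy":0,"wz":0},{"tx":0,"ty":0,"tz":0,"wx":0,"wy":0,"wz":0},{"tx":0,"ty":0,"tz":0,"wx":0,"wy":0,"wz":0},{"tx":0,"ty":0,"tz":0,"wx":0,"wy":0,"wz":0},{"tx":0,"ty":0,"tz":0,"wx":0,"wy":0,"wz":0},{"tx":0,"ty":0,"tz":0,"wx":0,"wy":0,"wz":0},{"tx":0,"ty":0,"tz":0,"wx":0,"wy":0,"wz":0},{"tx":0,"ty":0,"tz":0,"wx":0,"wy":0,"wz":0},{"tx":0,"ty":0,"tz":0,"wx":0,"wy":0,"wz":0},{"tx":0,"ty":0,"tz":0,"wx":0,"wy":0,"wz":0},{"tx":0,"ty":0,"tz":0,"wx":0,"wy":0,"wz":0}]}' -1
python3 -m inch '{"series":[{"tx":0,"ty":0,"tz":0,"wx":0,"wy":0,"wz":0},{"tx":0,"ty":0,"tz":0,"wx":0,"wy":0,"wz":0},{"tx":0,"ty":0,"tz":0,"wx":0,"wy":0,"wz":0},{"tx":0,"ty":0,"tz":0,"wx":0,"wy":0,"wz":0},{"tx":0,"ty":0,"tz":0,"wx":0,"wy":0,"wz":0}]}' -1
```

```text
clock: 10.38
tool_pos: [436.3, 101.9, 58.2]
tool_rot: [-3.14, -0.002, 2.077]
force: [0.4, -0.3, 1.6]
grip_width: 1.003
gripper_force: 0.0
clock: 11.38
tool_pos: [435.2, 101.8, 56.9]
tool_rot: [-3.138, -0.002, 2.077]
force: [0.1, -0.7, 0.1]
grip_width: 0.19
gripper_force: 0.0
clock: 11.8
tool_pos: [435.4, 101.9, 56.9]
tool_rot: [-3.138, -0.002, 2.077]
force: [0.1, 0.5, -1.2]
grip_width: 0.147
gripper_force: 29.8
```

```bash
python3 -m inch '{"series":[{"tx":0,"ty":0,"tz":-0.5,"wx":0,"wy":0,"wz":0},{"tx":0,"ty":0,"tz":-1.3,"wx":0,"wy":0,"wz":0},{"tx":0,"ty":0,"tz":-2.1,"wx":0,"wy":0,"wz":0},{"tx":0,"ty":0,"tz":-2.9,"wx":0,"wy":0,"wz":0},{"tx":0,"ty":0,"tz":-3.7,"wx":0,"wy":0,"wz":0},{"tx":0,"ty":0,"tz":-4.3,"wx":0,"wy":0,"wz":0},{"tx":0,"ty":0,"tz":-4.3,"wx":0,"wy":0,"wz":0},{"tx":0,"ty":0,"tz":-4.3,"wx":0,"wy":0,"wz":0}]}'
python3 g.py 609,-18,186,3.1456
```

```text
clock: 12.47
tool_pos: [435.6, 101.7, 185.9]
tool_rot: [-3.138, -0.002, 2.077]
force: [-0.5, -0.1, -4.0]
grip_width: 0.151
gripper_force: 29.8
t 12.5 [435.6 101.7 185.9] [-3.138e+00 -2.000e-03  2.077e+00]
609,-18,186,3.1456 [-6.29  3.12 -0.03] [ -0.02  -0.04 -10.2 ] 8.5
```

```bash
python3 -m inch '{"series":[{"tx":-0.6,"ty":0.3,"tz":0,"wx":0,"wy":0,"wz":-0.6},{"tx":-1.4,"ty":0.7,"tz":0,"wx":0,"wy":0,"wz":-1.6},{"tx":-2.2,"ty":1.1,"tz":0,"wx":0,"wy":0,"wz":-2.7},{"tx":-3,"ty":1.5,"tz":0,"wx":0,"wy":0,"wz":-3.8},{"tx":-3.8,"ty":1.9,"tz":0,"wx":0,"wy":0,"wz":-4.9},{"tx":-4.5,"ty":2.2,"tz":0,"wx":0,"wy":0,"wz":-6},{"tx":-5.1,"ty":2.5,"tz":0,"wx":0,"wy":0,"wz":-7.1},{"tx":-5.7,"ty":2.8,"tz":0,"wx":0,"wy":0,"wz":-8.2},{"tx":-6.1,"ty":3,"tz":0,"wx":0,"wy":0,"wz":-9.2},{"tx":-6.29,"ty":3.12,"tz":0,"wx":-0.02,"wy":-0.04,"wz":-9.9},{"tx":-6.29,"ty":3.12,"tz":0,"wx":-0.02,"wy":-0.04,"wz":-10.2},{"tx":-6.29,"ty":3.12,"tz":0,"wx":-0.02,"wy":-0.04,"wz":-10.2}]}'
python3 -m inch '{"series":[{"tx":0,"ty":0,"tz":0,"wx":0,"wy":0,"wz":0},{"tx":0,"ty":0,"tz":0,"wx":0,"wy":0,"wz":0},{"tx":0,"ty":0,"tz":0,"wx":0,"wy":0,"wz":0},{"tx":0,"ty":0,"tz":0,"wx":0,"wy":0,"wz":0},{"tx":0,"ty":0,"tz":0,"wx":0,"wy":0,"wz":0},{"tx":0,"ty":0,"tz":0,"wx":0,"wy":0,"wz":0}]}'
python3 g.py 609,-18,70.5,3.1456
```

```text
clock: 13.47
tool_pos: [607.7, -18.6, 181.8]
tool_rot: [3.141, -0.006, -3.138]
force: [-0.2, 0.5, -2.1]
grip_width: 0.154
gripper_force: 29.9
clock: 13.97
tool_pos: [609.2, -17.6, 185.3]
tool_rot: [-3.141, 0.0, -3.137]
force: [-0.4, 0.1, -2.0]
grip_width: 0.149
gripper_force: 29.9
t 14.0 [609.2 -17.6 185.3] [-3.141  0.    -3.137]
609,-18,70.5,3.1456 [ 0.01 -0.01  3.83] [-0.  0.  0.] 2.8
```

```bash
python3 -m inch '{"series":[{"tx":0,"ty":0,"tz":0.5,"wx":0,"wy":0,"wz":0},{"tx":0,"ty":0,"tz":1.3,"wx":0,"wy":0,"wz":0},{"tx":0,"ty":0,"tz":2.1,"wx":0,"wy":0,"wz":0},{"tx":0,"ty":0,"tz":2.8,"wx":0,"wy":0,"wz":0},{"tx":0,"ty":0,"tz":3.4,"wx":0,"wy":0,"wz":0},{"tx":0,"ty":0,"tz":3.65,"wx":0,"wy":0,"wz":0},{"tx":0,"ty":0,"tz":3.75,"wx":0,"wy":0,"wz":0},{"tx":0,"ty":0,"tz":3.8,"wx":0,"wy":0,"wz":0},{"tx":0,"ty":0,"tz":3.83,"wx":0,"wy":0,"wz":0},{"tx":0,"ty":0,"tz":3.83,"wx":0,"wy":0,"wz":0},{"tx":0,"ty":0,"tz":3.83,"wx":0,"wy":0,"wz":0}]}'
python3 g.py 609,-18,68.5,3.1456
```

```text
clock: 14.88
tool_pos: [610.0, -17.8, 71.3]
tool_rot: [-3.142, 0.002, -3.138]
force: [-0.0, 0.5, -2.7]
grip_width: 0.152
gripper_force: 29.9
t 14.9 [610.  -17.8  71.3] [-3.142e+00  2.000e-03 -3.138e+00]
609,-18,68.5,3.1456 [ 0.03 -0.01  0.09] [-0.    0.02 -0.  ] 0.1
```

```bash
python3 -m inch '{"series":[{"tx":0.03,"ty":0,"tz":0.05,"wx":0,"wy":0,"wz":0},{"tx":0.03,"ty":0,"tz":0.1,"wx":0,"wy":0,"wz":0},{"tx":0.03,"ty":0,"tz":0.1,"wx":0,"wy":0,"wz":0},{"tx":0.03,"ty":0,"tz":0.1,"wx":0,"wy":0,"wz":0}]}'
python3 -m inch '{"series":[{"tx":0,"ty":0,"tz":0,"wx":0,"wy":0,"wz":0},{"tx":0,"ty":0,"tz":0,"wx":0,"wy":0,"wz":0},{"tx":0,"ty":0,"tz":0,"wx":0,"wy":0,"wz":0},{"tx":0,"ty":0,"tz":0,"wx":0,"wy":0,"wz":0},{"tx":0,"ty":0,"tz":-1,"wx":0,"wy":0,"wz":0},{"tx":0,"ty":0,"tz":-2,"wx":0,"wy":0,"wz":0},{"tx":0,"ty":0,"tz":-3,"wx":0,"wy":0,"wz":0},{"tx":0,"ty":0,"tz":-4,"wx":0,"wy":0,"wz":0},{"tx":0,"ty":0,"tz":-4,"wx":0,"wy":0,"wz":0},{"tx":0,"ty":0,"tz":-4,"wx":0,"wy":0,"wz":0}]}' -0.3
python3 g.py 443,-107.3,185,0.892  443,-107.3,185,4.034
```

```text
clock: 15.22
tool_pos: [609.1, -17.8, 69.0]
tool_rot: [-3.141, 0.002, -3.138]
force: [-1.7, -0.1, 5.2]
grip_width: 0.151
gripper_force: 30.0
clock: 16.05
tool_pos: [609.5, -17.8, 189.2]
tool_rot: [-3.142, 0.004, -3.138]
force: [1.1, 0.2, -0.7]
grip_width: 0.349
gripper_force: 0.0
t 16.1 [609.5 -17.8 189.2] [-3.142  0.004 -3.138]
443,-107.3,185,0.892 [ 5.56 -2.96  0.11] [5.000e-02 2.000e-02 2.152e+01] 18.0
443,-107.3,185,4.034 [ 5.56 -2.96  0.11] [-0.02  0.04 -8.49] 7.1
```

```bash
python3 -m inch '{"series":[{"tx":0.5,"ty":-0.3,"tz":0,"wx":0,"wy":0,"wz":1.1},{"tx":1.1,"ty":-0.6,"tz":0,"wx":0,"wy":0,"wz":2.2},{"tx":1.6,"ty":-0.9,"tz":0,"wx":0,"wy":0,"wz":3.3},{"tx":2.2,"ty":-1.2,"tz":0,"wx":0,"wy":0,"wz":4.4},{"tx":2.8,"ty":-1.5,"tz":0,"wx":0,"wy":0,"wz":5.5},{"tx":3.4,"ty":-1.8,"tz":0,"wx":0,"wy":0,"wz":6.6},{"tx":4,"ty":-2.1,"tz":0,"wx":0,"wy":0,"wz":7.7},{"tx":4.5,"ty":-2.4,"tz":0,"wx":0,"wy":0,"wz":8.8},{"tx":5,"ty":-2.7,"tz":0,"wx":0,"wy":0,"wz":9.9},{"tx":5.3,"ty":-2.8,"tz":0,"wx":0,"wy":0,"wz":11},{"tx":5.56,"ty":-2.96,"tz":0.1,"wx":0,"wy":0,"wz":12.1},{"tx":5.56,"ty":-2.96,"tz":0.1,"wx":0,"wy":0,"wz":13.2}]}' 1
python3 g.py 443,-107.3,185,0.892
```

```text
clock: 17.05
tool_pos: [438.5, -108.1, 182.6]
tool_rot: [-3.136, -0.001, 1.755]
force: [0.1, -0.1, -0.4]
grip_width: 0.999
gripper_force: 0.0
t 17.1 [ 438.5 -108.1  182.6] [-3.136e+00 -1.000e-03  1.755e+00]
443,-107.3,185,0.892 [-0.    0.15 -0.08] [-0.05  0.01  8.24] 6.9
```

```bash
python3 -m inch '{"series":[{"tx":0,"ty":0.1,"tz":0,"wx":0,"wy":0,"wz":1.1},{"tx":0,"ty":0.1,"tz":0,"wx":0,"wy":0,"wz":2.2},{"tx":0,"ty":0.1,"tz":0,"wx":0,"wy":0,"wz":3.3},{"tx":0,"ty":0.1,"tz":0,"wx":0,"wy":0,"wz":4.4},{"tx":0,"ty":0.1,"tz":0,"wx":0,"wy":0,"wz":5.5},{"tx":0,"ty":0.1,"tz":0,"wx":0,"wy":0,"wz":6.6},{"tx":0,"ty":0.1,"tz":0,"wx":0,"wy":0,"wz":7.7},{"tx":0,"ty":0.1,"tz":0,"wx":0,"wy":0,"wz":8.24},{"tx":0,"ty":0.1,"tz":0,"wx":0,"wy":0,"wz":8.24},{"tx":0,"ty":0.1,"tz":0,"wx":0,"wy":0,"wz":8.24},{"tx":0,"ty":0.1,"tz":0,"wx":0,"wy":0,"wz":8.24}]}'
python3 - <<'E'
from h import *
m=camera_model('wrist'); im=snapshot('wrist'); cv2.imwrite('pics/w4.png',im)
for r in pinpoint('wrist','pinhole')[:3]: print(r, onz(m,r['position'],0))
for z in (0,12): print(proj(m,[443,-107.3,z]))
E
python3 g.py 443,-107.3,57,0.892
```

```text
clock: 17.97
tool_pos: [444.3, -106.5, 183.6]
tool_rot: [-3.14, 0.001, 0.902]
force: [0.2, 0.0, 0.4]
grip_width: 0.996
gripper_force: 0.0
{'position': [253.7, 170.2], 'p': 0.78} [ 444.12315361 -107.32879117    0.        ]
{'position': [281.7, 242.7], 'p': 0.65} [ 409.4374126  -216.71220895    0.        ]
{'position': [258.3, 308.0], 'p': 0.63} [ 312.9556092  -284.78222695    0.        ]
[253.032094  170.6913451]
[253.00722626 172.58246229]
t 18.1 [ 444.5 -106.7  183.9] [-3.141  0.     0.901]
443,-107.3,57,0.892 [-0.05 -0.03  4.23] [-0.01  0.    0.09] 3.0
```

View pics/w4.png

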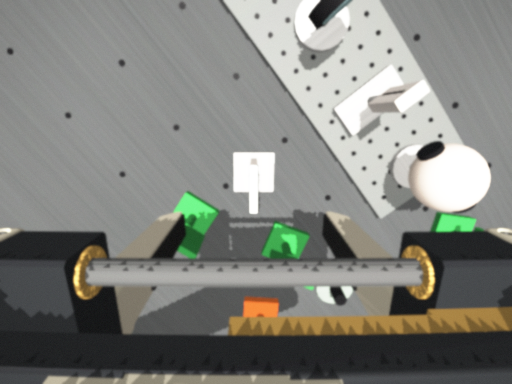

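The pinhole is square under the tool at (254,172), and the green look-alikes are clear of the fingers. The slit and lens stand on the plate. I'll descend and grip.

```bash
python3 -m inch '{"series":[{"tx":0,"ty":0,"tz":1,"wx":0,"wy":0,"wz":0},{"tx":0,"ty":0,"tz":2,"wx":0,"wy":0,"wz":0},{"tx":0,"ty":0,"tz":3,"wx":0,"wy":0,"wz":0},{"tx":0,"ty":0,"tz":4.23,"wx":0,"wy":0,"wz":0},{"tx":0,"ty":0,"tz":4.23,"wx":0,"wy":0,"wz":0},{"tx":0,"ty":0,"tz":4.23,"wx":0,"wy":0,"wz":0},{"tx":0,"ty":0,"tz":4.23,"wx":0,"wy":0,"wz":0}]}'
python3 -m inch '{"series":[{"tx":0,"ty":0,"tz":0,"wx":0,"wy":0,"wz":0},{"tx":0,"ty":0,"tz":0,"wx":0,"wy":0,"wz":0},{"tx":0,"ty":0,"tz":0,"wx":0,"wy":0,"wz":0},{"tx":0,"ty":0,"tz":0,"wx":0,"wy":0,"wz":0},{"tx":0,"ty":0,"tz":0,"wx":0,"wy":0,"wz":0},{"tx":0,"ty":0,"tz":0,"wx":0,"wy":0,"wz":0},{"tx":0,"ty":0,"tz":0,"wx":0,"wy":0,"wz":0},{"tx":0,"ty":0,"tz":0,"wx":0,"wy":0,"wz":0},{"tx":0,"ty":0,"tz":0,"wx":0,"wy":0,"wz":0},{"tx":0,"ty":0,"tz":0,"wx":0,"wy":0,"wz":0},{"tx":0,"ty":0,"tz":0,"wx":0,"wy":0,"wz":0},{"tx":0,"ty":0,"tz":0,"wx":0,"wy":0,"wz":0}]}' -1
python3 -m inch '{"series":[{"tx":0,"ty":0,"tz":0,"wx":0,"wy":0,"wz":0},{"tx":0,"ty":0,"tz":0,"wx":0,"wy":0,"wz":0},{"tx":0,"ty":0,"tz":0,"wx":0,"wy":0,"wz":0},{"tx":0,"ty":0,"tz":0,"wx":0,"wy":0,"wz":0},{"tx":0,"ty":0,"tz":0,"wx":0,"wy":0,"wz":0},{"tx":0,"ty":0,"tz":0,"wx":0,"wy":0,"wz":0}]}' -1
```

```text
clock: 18.65
tool_pos: [445.7, -107.3, 58.6]
tool_rot: [3.14, -0.001, 0.9]
force: [0.1, 0.4, 0.7]
grip_width: 1.0
gripper_force: 0.0
clock: 19.65
tool_pos: [444.8, -106.7, 57.3]
tool_rot: [-3.141, 0.0, 0.9]
force: [-1.2, -0.0, 0.3]
grip_width: 0.189
gripper_force: 0.0
clock: 20.15
tool_pos: [444.7, -106.7, 57.2]
tool_rot: [-3.141, 0.0, 0.9]
force: [0.7, 0.8, -2.7]
grip_width: 0.089
gripper_force: 30.0
```

```bash
python3 -m inch '{"series":[{"tx":0,"ty":0,"tz":-0.5,"wx":0,"wy":0,"wz":0},{"tx":0,"ty":0,"tz":-1.3,"wx":0,"wy":0,"wz":0},{"tx":0,"ty":0,"tz":-2.1,"wx":0,"wy":0,"wz":0},{"tx":0,"ty":0,"tz":-2.9,"wx":0,"wy":0,"wz":0},{"tx":0,"ty":0,"tz":-3.7,"wx":0,"wy":0,"wz":0},{"tx":0,"ty":0,"tz":-4.3,"wx":0,"wy":0,"wz":0},{"tx":0,"ty":0,"tz":-4.3,"wx":0,"wy":0,"wz":0},{"tx":0,"ty":0,"tz":-4.3,"wx":0,"wy":0,"wz":0}]}'
python3 g.py 610,87,186,0.004
```

```text
clock: 20.82
tool_pos: [445.0, -106.6, 186.5]
tool_rot: [3.141, -0.001, 0.901]
force: [-0.5, 0.8, -2.2]
grip_width: 0.083
gripper_force: 30.0
t 20.8 [ 445.  -106.6  186.5] [ 3.141e+00 -1.000e-03  9.010e-01]
610,87,186,0.004 [8.47 0.3  0.02] [ 0.01 -0.01  8.56] 7.2
```

```bash
python3 -m inch '{"series":[{"tx":0.6,"ty":0,"tz":0,"wx":0,"wy":0,"wz":0.5},{"tx":1.6,"ty":0.1,"tz":0,"wx":0,"wy":0,"wz":1.4},{"tx":2.6,"ty":0.1,"tz":0,"wx":0,"wy":0,"wz":2.4},{"tx":3.6,"ty":0.1,"tz":0,"wx":0,"wy":0,"wz":3.4},{"tx":4.6,"ty":0.2,"tz":0,"wx":0,"wy":0,"wz":4.4},{"tx":5.6,"ty":0.2,"tz":0,"wx":0,"wy":0,"wz":5.4},{"tx":6.6,"ty":0.2,"tz":0,"wx":0,"wy":0,"wz":6.4},{"tx":7.5,"ty":0.3,"tz":0,"wx":0,"wy":0,"wz":7.4},{"tx":8.2,"ty":0.3,"tz":0,"wx":0,"wy":0,"wz":8.2},{"tx":8.47,"ty":0.3,"tz":0,"wx":0,"wy":0,"wz":8.56},{"tx":8.47,"ty":0.3,"tz":0,"wx":0,"wy":0,"wz":8.56},{"tx":8.47,"ty":0.3,"tz":0,"wx":0,"wy":0,"wz":8.56}]}'
python3 -m inch '{"series":[{"tx":0,"ty":0,"tz":0,"wx":0,"wy":0,"wz":0},{"tx":0,"ty":0,"tz":0,"wx":0,"wy":0,"wz":0},{"tx":0,"ty":0,"tz":0,"wx":0,"wy":0,"wz":0},{"tx":0,"ty":0,"tz":0,"wx":0,"wy":0,"wz":0},{"tx":0,"ty":0,"tz":0,"wx":0,"wy":0,"wz":0},{"tx":0,"ty":0,"tz":0,"wx":0,"wy":0,"wz":0}]}'
python3 g.py 610,87,70.5,0.004
```

```text
clock: 21.82
tool_pos: [608.4, 86.7, 183.7]
tool_rot: [3.14, 0.005, 0.005]
force: [0.2, -0.3, -2.4]
grip_width: 0.086
gripper_force: 30.0
clock: 22.32
tool_pos: [609.7, 86.6, 186.6]
tool_rot: [-3.141, -0.0, 0.004]
force: [0.1, -1.0, -1.7]
grip_width: 0.086
gripper_force: 30.0
t 22.3 [609.7  86.6 186.6] [-3.141 -0.     0.004]
610,87,70.5,0.004 [ 0.01 -0.01  3.87] [-0. -0. -0.] 2.8
```

```bash
python3 -m inch '{"series":[{"tx":0,"ty":0,"tz":0.5,"wx":0,"wy":0,"wz":0},{"tx":0,"ty":0,"tz":1.3,"wx":0,"wy":0,"wz":0},{"tx":0,"ty":0,"tz":2.1,"wx":0,"wy":0,"wz":0},{"tx":0,"ty":0,"tz":2.8,"wx":0,"wy":0,"wz":0},{"tx":0,"ty":0,"tz":3.4,"wx":0,"wy":0,"wz":0},{"tx":0,"ty":0,"tz":3.65,"wx":0,"wy":0,"wz":0},{"tx":0,"ty":0,"tz":3.75,"wx":0,"wy":0,"wz":0},{"tx":0,"ty":0,"tz":3.82,"wx":0,"wy":0,"wz":0},{"tx":0,"ty":0,"tz":3.87,"wx":0,"wy":0,"wz":0},{"tx":0,"ty":0,"tz":3.87,"wx":0,"wy":0,"wz":0},{"tx":0,"ty":0,"tz":3.87,"wx":0,"wy":0,"wz":0}]}'
python3 g.py 610,87,69,0.004
```

```text
clock: 23.23
tool_pos: [610.5, 86.8, 71.2]
tool_rot: [-3.141, -0.002, 0.004]
force: [0.4, 0.1, -2.9]
grip_width: 0.081
gripper_force: 30.0
t 23.2 [610.5  86.8  71.2] [-3.141e+00 -2.000e-03  4.000e-03]
610,87,69,0.004 [-0.02 -0.01  0.07] [-0.   -0.02  0.  ] 0.1
```

```bash
python3 -m inch '{"series":[{"tx":-0.02,"ty":0,"tz":0.05,"wx":0,"wy":0,"wz":0},{"tx":-0.02,"ty":0,"tz":0.09,"wx":0,"wy":0,"wz":0},{"tx":-0.02,"ty":0,"tz":0.09,"wx":0,"wy":0,"wz":0},{"tx":-0.02,"ty":0,"tz":0.09,"wx":0,"wy":0,"wz":0}]}'
python3 -m inch '{"series":[{"tx":0,"ty":0,"tz":0,"wx":0,"wy":0,"wz":0},{"tx":0,"ty":0,"tz":0,"wx":0,"wy":0,"wz":0},{"tx":0,"ty":0,"tz":0,"wx":0,"wy":0,"wz":0},{"tx":0,"ty":0,"tz":0,"wx":0,"wy":0,"wz":0},{"tx":0,"ty":0,"tz":-1,"wx":0,"wy":0,"wz":0},{"tx":0,"ty":0,"tz":-2,"wx":0,"wy":0,"wz":0},{"tx":0,"ty":0,"tz":-3,"wx":0,"wy":0,"wz":0},{"tx":0,"ty":0,"tz":-4,"wx":0,"wy":0,"wz":0},{"tx":0,"ty":0,"tz":-4,"wx":0,"wy":0,"wz":0},{"tx":0,"ty":0,"tz":-4,"wx":0,"wy":0,"wz":0}]}' -0.3
python3 g.py 430,-322.8,180,-0.70 430,-322.8,180,2.44
```

```text
clock: 23.57
tool_pos: [609.9, 86.8, 69.1]
tool_rot: [-3.141, -0.002, 0.004]
force: [-0.7, 0.1, 5.9]
grip_width: 0.084
gripper_force: 30.0
clock: 24.4
tool_pos: [610.3, 86.5, 189.3]
tool_rot: [-3.141, -0.004, 0.004]
force: [-0.1, 0.3, 0.2]
grip_width: 0.349
gripper_force: 0.0
t 24.4 [610.3  86.5 189.3] [-3.141 -0.004  0.004]
430,-322.8,180,-0.70 [-6.06 13.62  0.28] [-0.02 -0.04  6.72] 10.7
430,-322.8,180,2.44 [-6.06 13.62  0.28] [ 4.000e-02 -2.000e-02 -2.326e+01] 19.5
```

```bash
python3 -m inch '{"series":[{"tx":-0.5,"ty":1.2,"tz":0,"wx":0,"wy":0,"wz":0.6},{"tx":-1,"ty":2.4,"tz":0,"wx":0,"wy":0,"wz":1.2},{"tx":-1.6,"ty":3.6,"tz":0,"wx":0,"wy":0,"wz":1.8},{"tx":-2.1,"ty":4.8,"tz":0,"wx":0,"wy":0,"wz":2.4},{"tx":-2.7,"ty":6,"tz":0,"wx":0,"wy":0,"wz":3},{"tx":-3.2,"ty":7.2,"tz":0,"wx":0,"wy":0,"wz":3.6},{"tx":-3.7,"ty":8.4,"tz":0,"wx":0,"wy":0,"wz":4.2},{"tx":-4.3,"ty":9.6,"tz":0,"wx":0,"wy":0,"wz":4.8},{"tx":-4.8,"ty":10.8,"tz":0.1,"wx":0,"wy":0,"wz":5.4},{"tx":-5.3,"ty":12,"tz":0.2,"wx":0,"wy":0,"wz":6},{"tx":-5.8,"ty":13,"tz":0.28,"wx":0,"wy":0,"wz":6.5},{"tx":-6.06,"ty":13.62,"tz":0.28,"wx":0,"wy":0,"wz":6.72}]}' 0.2
python3 -m inch '{"series":[{"tx":0,"ty":0,"tz":0,"wx":0,"wy":0,"wz":0},{"tx":0,"ty":0,"tz":0,"wx":0,"wy":0,"wz":0},{"tx":0,"ty":0,"tz":0,"wx":0,"wy":0,"wz":0},{"tx":0,"ty":0,"tz":0,"wx":0,"wy":0,"wz":0},{"tx":0,"ty":0,"tz":0,"wx":0,"wy":0,"wz":0}]}'
python3 - <<'E'
from h import *
m=camera_model('wrist'); im=snapshot('wrist'); cv2.imwrite('pics/w5.png',im)
for r in pinpoint('wrist','cap')[:3]: print(r, onz(m,r['position'],0))
for z in (0,8,36): print(proj(m,[430,-322.8,z]))
im=snapshot('top'); cv2.imwrite('pics/top1.png',cv2.resize(im[130:280,170:370],(800,600),interpolation=cv2.INTER_CUBIC))
E
python3 g.py 430,-322.8,12,-0.70
```

```text
clock: 25.4
tool_pos: [425.2, -325.5, 177.7]
tool_rot: [3.139, 0.003, -0.708]
force: [-0.1, 0.5, 0.9]
grip_width: 0.601
gripper_force: 0.0
clock: 25.82
tool_pos: [430.0, -320.7, 178.6]
tool_rot: [-3.141, 0.001, -0.696]
force: [0.4, -0.1, 0.8]
grip_width: 0.599
gripper_force: 0.0
{'position': [254.5, 172.3], 'p': 0.97} [ 427.77487242 -319.88787014    0.        ]
[255.110153   169.65837178]
[255.14125023 170.89415948]
[255.26204013 175.69524503]
t 26.0 [ 429.6 -321.6  179.1] [-3.141  0.    -0.698]
430,-322.8,12,-0.70 [0.04 0.02 5.57] [-0.    0.    0.02] 4.0
```

View pics/w5.png

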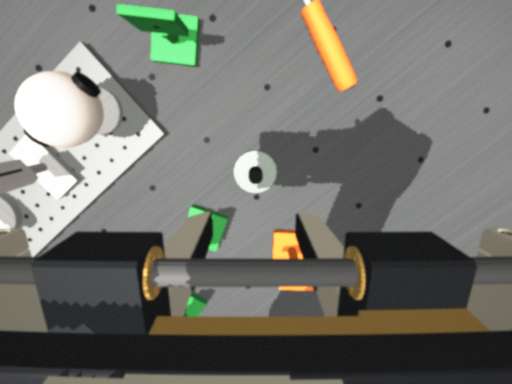

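View pics/top1.png

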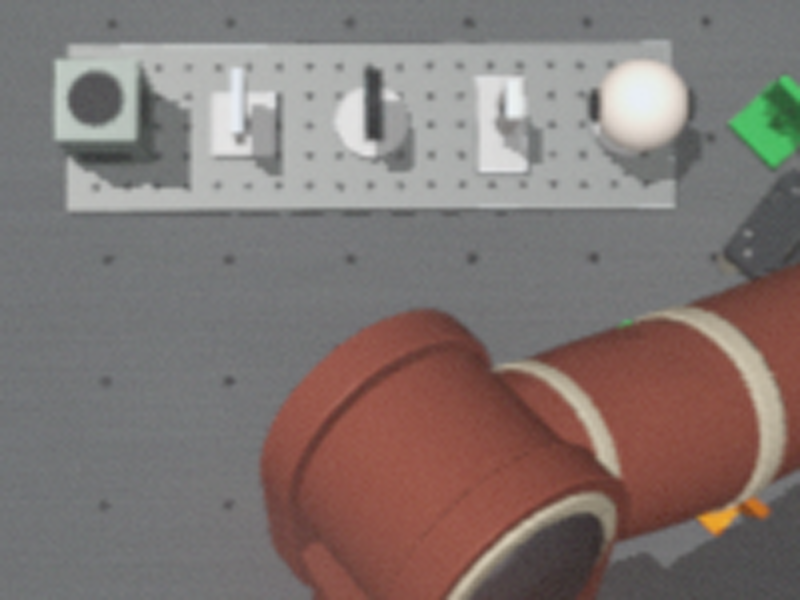

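The cap sits at (255,172), as predicted. The top view shows the pinhole (245,123), lens (371,122) and slit (503,125) standing upright in line on the plate. I'll grip the cap's knob.

```bash
python3 -m inch '{"series":[{"tx":0,"ty":0,"tz":1,"wx":0,"wy":0,"wz":0},{"tx":0,"ty":0,"tz":2,"wx":0,"wy":0,"wz":0},{"tx":0,"ty":0,"tz":3,"wx":0,"wy":0,"wz":0},{"tx":0,"ty":0,"tz":3.9,"wx":0,"wy":0,"wz":0},{"tx":0,"ty":0,"tz":4.6,"wx":0,"wy":0,"wz":0},{"tx":0,"ty":0,"tz":5,"wx":0,"wy":0,"wz":0},{"tx":0,"ty":0,"tz":5.3,"wx":0,"wy":0,"wz":0},{"tx":0,"ty":0,"tz":5.45,"wx":0,"wy":0,"wz":0},{"tx":0,"ty":0,"tz":5.5,"wx":0,"wy":0,"wz":0},{"tx":0,"ty":0,"tz":5.5,"wx":0,"wy":0,"wz":0},{"tx":0,"ty":0,"tz":5.5,"wx":0,"wy":0,"wz":0}]}'
python3 -m inch '{"series":[{"tx":0,"ty":0,"tz":0,"wx":0,"wy":0,"wz":0},{"tx":0,"ty":0,"tz":0,"wx":0,"wy":0,"wz":0},{"tx":0,"ty":0,"tz":0,"wx":0,"wy":0,"wz":0},{"tx":0,"ty":0,"tz":0,"wx":0,"wy":0,"wz":0},{"tx":0,"ty":0,"tz":0,"wx":0,"wy":0,"wz":0},{"tx":0,"ty":0,"tz":0,"wx":0,"wy":0,"wz":0},{"tx":0,"ty":0,"tz":0,"wx":0,"wy":0,"wz":0},{"tx":0,"ty":0,"tz":0,"wx":0,"wy":0,"wz":0},{"tx":0,"ty":0,"tz":0,"wx":0,"wy":0,"wz":0},{"tx":0,"ty":0,"tz":0,"wx":0,"wy":0,"wz":0},{"tx":0,"ty":0,"tz":0,"wx":0,"wy":0,"wz":0}]}' -1
```

```text
clock: 26.88
tool_pos: [429.6, -323.1, 15.1]
tool_rot: [3.142, -0.002, -0.7]
force: [-0.0, -0.0, -0.4]
grip_width: 0.598
gripper_force: 0.0
clock: 27.8
tool_pos: [429.0, -322.5, 14.2]
tool_rot: [-3.142, 0.0, -0.7]
force: [0.9, 0.6, 1.1]
grip_width: 0.186
gripper_force: 30.0
```

```bash
python3 -m inch '{"series":[{"tx":0,"ty":0,"tz":-0.5,"wx":0,"wy":0,"wz":0},{"tx":0,"ty":0,"tz":-1.3,"wx":0,"wy":0,"wz":0},{"tx":0,"ty":0,"tz":-2.2,"wx":0,"wy":0,"wz":0},{"tx":0,"ty":0,"tz":-3.1,"wx":0,"wy":0,"wz":0},{"tx":0,"ty":0,"tz":-4,"wx":0,"wy":0,"wz":0},{"tx":0,"ty":0,"tz":-4.9,"wx":0,"wy":0,"wz":0},{"tx":0,"ty":0,"tz":-5.7,"wx":0,"wy":0,"wz":0},{"tx":0,"ty":0,"tz":-6.4,"wx":0,"wy":0,"wz":0},{"tx":0,"ty":0,"tz":-6.7,"wx":0,"wy":0,"wz":0},{"tx":0,"ty":0,"tz":-6.7,"wx":0,"wy":0,"wz":0},{"tx":0,"ty":0,"tz":-6.7,"wx":0,"wy":0,"wz":0}]}'
python3 g.py 610,192,215,0
```

```text
clock: 28.72
tool_pos: [428.8, -321.9, 214.4]
tool_rot: [-3.141, 0.001, -0.7]
force: [-0.2, 0.2, -1.5]
grip_width: 0.188
gripper_force: 30.0
t 28.7 [ 428.8 -321.9  214.4] [-3.141e+00  1.000e-03 -7.000e-01]
610,192,215,0 [-6.41e+00 -1.70e+01 -1.00e-02] [-0.01  0.01 -6.68] 13.1
```

```bash
python3 -m inch '{"series":[{"tx":-0.2,"ty":-0.6,"tz":0,"wx":0,"wy":0,"wz":-0.3},{"tx":-0.6,"ty":-1.7,"tz":0,"wx":0,"wy":0,"wz":-0.7},{"tx":-1.1,"ty":-2.9,"tz":0,"wx":0,"wy":0,"wz":-1.2},{"tx":-1.5,"ty":-4.1,"tz":0,"wx":0,"wy":0,"wz":-1.7},{"tx":-2,"ty":-5.3,"tz":0,"wx":0,"wy":0,"wz":-2.1},{"tx":-2.5,"ty":-6.5,"tz":0,"wx":0,"wy":0,"wz":-2.6},{"tx":-2.9,"ty":-7.7,"tz":0,"wx":0,"wy":0,"wz":-3.1},{"tx":-3.4,"ty":-8.9,"tz":0,"wx":0,"wy":0,"wz":-3.5},{"tx":-3.8,"ty":-10.1,"tz":0,"wx":0,"wy":0,"wz":-4},{"tx":-4.3,"ty":-11.3,"tz":0,"wx":0,"wy":0,"wz":-4.5},{"tx":-4.7,"ty":-12.5,"tz":0,"wx":0,"wy":0,"wz":-5},{"tx":-5.1,"ty":-13.5,"tz":0,"wx":0,"wy":0,"wz":-5.4}]}'
python3 g.py 610,192,215,0
python3 - <<'E'
from h import *
im=snapshot('top'); cv2.imwrite('pics/top2.png',im); m=camera_model('top')
for n,z in [('board',12),('lamp',12),('sphere',12),('lens',12),('pinhole',12),('slit',12)]:
    for r in pinpoint('top',n)[:2]: print(n,round(r['p'],2),onz(m,r['position'],z).round()[:2])
E
```

```text
clock: 29.72
tool_pos: [572.3, 89.5, 212.6]
tool_rot: [-3.141, 0.004, -0.129]
force: [1.1, -0.4, -0.9]
grip_width: 0.188
gripper_force: 30.0
t 29.7 [572.3  89.5 212.6] [-3.141  0.004 -0.129]
610,192,215,0 [ 0.81 -3.55 -0.08] [-0.    0.04 -1.24] 2.6
board 0.88 [604.  -7.]
board 0.21 [ 602. -221.]
sphere 0.72 [ 614. -225.]
lens 0.75 [599. -15.]
pinhole 0.89 [ 607. -350.]
pinhole 0.83 [ 315. -288.]
slit 0.6 [ 602. -116.]
```

```bash
python3 -m inch '{"series":[{"tx":0.4,"ty":-1.2,"tz":-0.05,"wx":0,"wy":0,"wz":-0.5},{"tx":0.6,"ty":-2.3,"tz":-0.08,"wx":0,"wy":0,"wz":-1},{"tx":0.81,"ty":-3.2,"tz":-0.08,"wx":0,"wy":0,"wz":-1.24},{"tx":0.81,"ty":-3.55,"tz":-0.08,"wx":0,"wy":0,"wz":-1.24},{"tx":0.81,"ty":-3.55,"tz":-0.08,"wx":0,"wy":0,"wz":-1.24},{"tx":0.81,"ty":-3.55,"tz":-0.08,"wx":0,"wy":0,"wz":-1.24},{"tx":0.81,"ty":-3.55,"tz":-0.08,"wx":0,"wy":0,"wz":-1.24},{"tx":0.81,"ty":-3.55,"tz":-0.08,"wx":0,"wy":0,"wz":-1.24}]}'
python3 g.py 610,192,140,0
python3 - <<'E'
from h import *
m=camera_model('top'); c=lambda u,v:[170+(u+.5)/4-.5,130+(v+.5)/4-.5]
print('lamp top disc',onz(m,c(96,99),112)); 
q=[c(55,59),c(141,59),c(143,140),c(54,144)]; print('top face',[onz(m,p,112)[:2].round() for p in q])
for n,u in [('pinhole',(244.5,124)),('lens',(371,122)),('slit',(502,125)),('ball',(644,104))]: print(n,onz(m,c(*u),80 if n=='ball' else 24).round(1))
m=camera_model('wrist'); im=snapshot('wrist'); cv2.imwrite('pics/w6.png',im)
print(proj(m,[610,192,112]))
E
```

```text
clock: 30.73
tool_pos: [611.0, 184.9, 218.0]
tool_rot: [3.14, -0.0, -0.009]
force: [-0.3, -0.4, -1.9]
grip_width: 0.186
gripper_force: 30.0
t 30.7 [611.  184.9 218. ] [ 3.14  -0.    -0.009]
610,192,140,0 [-0.03 -0.24  2.6 ] [ 0.01 -0.   -0.09] 1.9
lamp top disc [607.87997454 192.47232397 112.        ]
top face [array([639., 224.]), array([639., 159.]), array([576., 156.]), array([573., 224.])]
pinhole [607.8  85.3  24. ]
lens [609.1 -17.9  24. ]
slit [ 606.2 -124.7   24. ]
ball [ 610.1 -229.4   80. ]
[246.79486636 185.71777152]
```

View pics/w6.png

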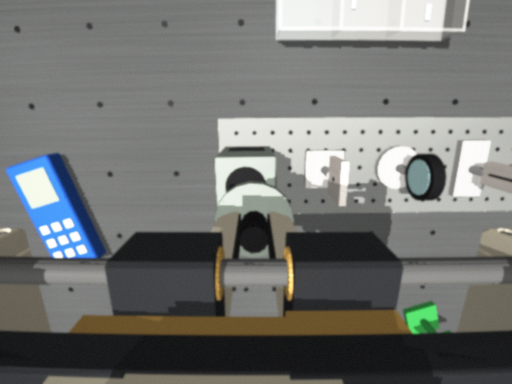

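The wrist view shows the lamp top at about (246,185), just behind the held cap, with everything else in place. Spacings work out at 103–107 mm. I'll lower the cap.

```bash
python3 -m inch '{"series":[{"tx":-0.08,"ty":-0.2,"tz":0.4,"wx":0,"wy":0,"wz":-0.09},{"tx":-0.08,"ty":-0.2,"tz":0.9,"wx":0,"wy":0,"wz":-0.09},{"tx":-0.08,"ty":-0.2,"tz":1.5,"wx":0,"wy":0,"wz":-0.09},{"tx":-0.08,"ty":-0.2,"tz":2,"wx":0,"wy":0,"wz":-0.09},{"tx":-0.08,"ty":-0.2,"tz":2.4,"wx":0,"wy":0,"wz":-0.09},{"tx":-0.08,"ty":-0.2,"tz":2.6,"wx":0,"wy":0,"wz":-0.09},{"tx":-0.08,"ty":-0.2,"tz":2.6,"wx":0,"wy":0,"wz":-0.09},{"tx":-0.08,"ty":-0.2,"tz":2.6,"wx":0,"wy":0,"wz":-0.09},{"tx":-0.08,"ty":-0.2,"tz":2.6,"wx":0,"wy":0,"wz":-0.09}]}'
python3 g.py 608.5,192,127.5,0
```

```text
clock: 31.53
tool_pos: [609.6, 193.9, 140.6]
tool_rot: [-3.141, -0.002, 0.005]
force: [0.0, 0.2, -1.5]
grip_width: 0.187
gripper_force: 30.0
t 31.5 [609.6 193.9 140.6] [-3.141e+00 -2.000e-03  5.000e-03]
608.5,192,127.5,0 [-0.04  0.06  0.44] [-0.   -0.02  0.04] 0.3
```

```bash
python3 -m inch '{"series":[{"tx":-0.04,"ty":0.06,"tz":0.15,"wx":0,"wy":0,"wz":0},{"tx":-0.04,"ty":0.06,"tz":0.3,"wx":0,"wy":0,"wz":0},{"tx":-0.04,"ty":0.06,"tz":0.4,"wx":0,"wy":0,"wz":0},{"tx":-0.04,"ty":0.06,"tz":0.44,"wx":0,"wy":0,"wz":0},{"tx":-0.04,"ty":0.06,"tz":0.47,"wx":0,"wy":0,"wz":0},{"tx":-0.04,"ty":0.06,"tz":0.47,"wx":0,"wy":0,"wz":0},{"tx":-0.04,"ty":0.06,"tz":0.47,"wx":0,"wy":0,"wz":0}]}'
```

```text
clock: 32.12
tool_pos: [607.2, 192.3, 126.2]
tool_rot: [-3.141, 0.001, 0.005]
force: [-2.9, -0.2, 5.6]
grip_width: 0.188
gripper_force: 30.0
```

```bash
python3 -m inch '{"series":[{"tx":0,"ty":0,"tz":0,"wx":0,"wy":0,"wz":0},{"tx":0,"ty":0,"tz":0,"wx":0,"wy":0,"wz":0},{"tx":0,"ty":0,"tz":0,"wx":0,"wy":0,"wz":0},{"tx":0,"ty":0,"tz":0,"wx":0,"wy":0,"wz":0},{"tx":0,"ty":0,"tz":0,"wx":0,"wy":0,"wz":0},{"tx":0,"ty":0,"tz":-1,"wx":0,"wy":0,"wz":0},{"tx":0,"ty":0,"tz":-2,"wx":0,"wy":0,"wz":0},{"tx":0,"ty":0,"tz":-3,"wx":0,"wy":0,"wz":0},{"tx":0,"ty":0,"tz":-3,"wx":0,"wy":0,"wz":0}]}' 0
python3 -m inch '{"series":[{"tx":-1,"ty":0,"tz":0,"wx":0,"wy":0,"wz":0},{"tx":-2,"ty":-0.5,"tz":0,"wx":0,"wy":0,"wz":0},{"tx":-3,"ty":-1.5,"tz":0,"wx":0,"wy":0,"wz":0},{"tx":-4,"ty":-2.5,"tz":0,"wx":0,"wy":0,"wz":0},{"tx":-4.5,"ty":-3.5,"tz":0,"wx":0,"wy":0,"wz":0},{"tx":-4.5,"ty":-4.5,"tz":0,"wx":0,"wy":0,"wz":0},{"tx":-4.5,"ty":-5,"tz":0,"wx":0,"wy":0,"wz":0},{"tx":-4.5,"ty":-5,"tz":0,"wx":0,"wy":0,"wz":0},{"tx":-4.5,"ty":-5,"tz":0,"wx":0,"wy":0,"wz":0},{"tx":-4.5,"ty":-5,"tz":0,"wx":0,"wy":0,"wz":0},{"tx":-4.5,"ty":-5,"tz":0,"wx":0,"wy":0,"wz":0}]}'
python3 - <<'E'
from h import *
a=snapshot('top');b=snapshot('scene')
cv2.imwrite('pics/fin.png',np.vstack([cv2.resize(a[130:205,170:370],(800,300),interpolation=2),cv2.resize(b[155:263,155:325],(472,300),interpolation=2) if 0 else cv2.copyMakeBorder(cv2.resize(b[155:263,155:325],(472,300),interpolation=2),0,0,0,328,0)]))
E
```

```text
clock: 32.87
tool_pos: [611.6, 191.7, 222.0]
tool_rot: [-3.14, -0.012, 0.005]
force: [0.8, -0.9, 0.8]
grip_width: 0.497
gripper_force: 0.0
clock: 33.78
tool_pos: [473.1, 338.7, 215.7]
tool_rot: [3.14, -0.001, 0.0]
force: [0.6, 0.1, 0.4]
grip_width: 0.505
gripper_force: 0.0
```

View pics/fin.png

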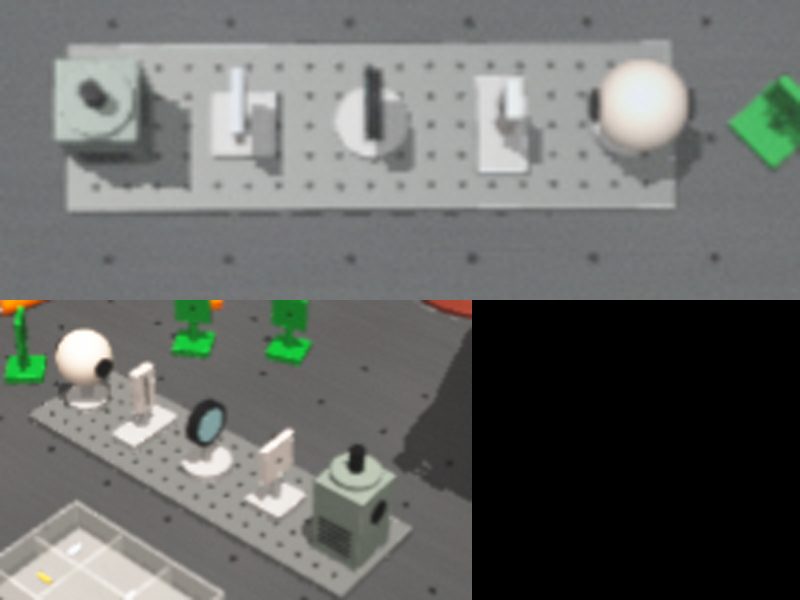

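The cap lies flat on the lamp house, with its disc centre at about (97,102) and the top face centre at about (98,101). All three optics stand upright in line, so I'm handing in.

```bash
python3 -c "
from bench import robot
print(robot.sign_off())"
```

```text
the job is handed in; nothing more can be done
None
```

The job is handed in; no verdict came back. In the final pictures the pinhole, lens and slit stand upright in line on the plate, 103–107 mm apart as measured, the cap lies flat and centred on the lamp house, and the screwdriver, meter and look-alikes were not touched.

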